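# Refit the beater rotor of the sample mill

## Robot

A 6-joint arm with a two-finger parallel gripper is mounted at the origin on a cart in front of the work surface, level with it; the furniture and walls round the work are solid. World frame = base frame: x ahead of the robot, y to its left, z up, the work surface at z = 0. Lengths are in mm, angles in rad, forces in N, time in s.
With the tool pointing down it reaches from about 350 to 975 mm from the base axis. Payload 7.1 kg.
Tool frame: the origin (TCP) lies at the very end of the fingers, on their centre line; the grasp point (between the pads) lies 19 mm behind it; z points along the fingers, y is the direction in which the jaws open and shut (so a half turn about z gives the same grasp; the last joint's range is limited). The gripper opens to 88 mm and grips with 3 to 60 N. Pads are 20 mm wide; open, the fingers measure 115 mm over their backs; the gripper's body (75 mm by 178 mm) begins 61 mm behind the grasp point.
Start: joints at [1.227, 0.423, 1.63, -0, 1.089, -0.019], TCP at [199.418, 592.315, 222.675] pointing down, gripper open.
Joint ranges: [-3, 3], [-0.9, 2.11], [0.09, 2.58], [-1.31, 4.45], [0.11, 2.69], [-2.54, 2.54]. Speed limits (rad/s): [2.39, 2.39, 3.01, 3.14, 3.14, 3.14].

## Interface

Orientations are given as a rotation vector (axis times angle).
In Python, from plant import ctrl gives the robot as it stands.
- The arm moves only by the shell command python3 -m inch 'ROWS' [OPENING] [FORCE]. ROWS is JSON, a list that holds one entry, the list of rows, each a list of 4 numbers: the shift along the tool's x, y, z in cm, then the turn about the tool's z in degrees. A call has 1 to 5 rows; each row is the pose to reach, as a shift and turn from the pose commanded when the call began, along the tool's axes at that moment; what a row does not reach only later rows make up. A row lasts 1/10 s, in which the tool goes at most 50 mm and 8.59 degrees, less where a joint would pass 70% of its speed; a pose out of reach is approached as far as the arm can. A call with a gripper value outside its range is refused whole. OPENING is the closure in counts, from 0 (fully open) to 255 (shut), set as the call begins (- or left out, the last holds). The fingers move at their own pace and stop on an object; FORCE is the grip in N (left out, the last holds). Time passes only in rows, so rows that repeat a pose let the fingers close. It gives the time, the measured TCP pose, the force and the opening at its end, in the units of the state.
- ctrl.sense(): the state, without advancing time (a new reading comes with each control period).
- ctrl.snapshot(name): name is "scene" or "top" or "wrist"; returns the picture (400x640x3 uint8, red, green, blue); there is no depth.
- ctrl.camera_model(name): a dict with "intrinsics" (3x3 intrinsics, pixels), "D" ([k1, k2, p1, p2, k3] as OpenCV has them; the pictures are not rectified), "pose" (4x4, takes a point from camera to world coordinates). Camera axes: x right, y down, z forward; pixel columns grow to the right and rows downward; lengths in mm; the calibration is good to about 2 mm. A picture is of the moment at which its call begins: read the wrist's pose just before it. camera_model takes no time and is no camera call; for the wrist camera it gives the pose at the moment of the call.
- ctrl.job_done(): hands the job in, once; it reports no verdict.
The state is a dict: "time_s": time; "joint_pos": joint angles; "qvel": joint speeds; "tau": joint torques, N m; "ee_pos": TCP position; "tcp_rot": TCP orientation; "wrist_force": force on the tool from outside, world axes, zero at the start; "wrist_torque": the same for the moment, N m; "opening": finger opening in mm.
Only numpy, scipy, OpenCV 4.12 (cv2) and the standard library are available. Lean on these libraries where they do the work, as an engineer would, in place of code of your own. Each camera call takes 0.05 s, during which the arm holds its last target.

## Task

The sample mill has been cleaned; put its steel beater rotor back. Lift the rotor by its hub, set it upright over the mill's shaft, then nudge it round gently until it drops over the drive pin and lies fully home and level on the drive flange. Do not slam or force the rotor against the pin, leave the mill's neighbours on the table where they are, and let go at the end.

Things in the scene. Friction and masses are not known exactly. Their poses are not given: they have to be found in the camera images.
- mill: White bench mill, fixed; housing 215 x 186 mm, 105 mm high, with an open steel grinding chamber on top. Origin on the table under the shaft's axis; x from the front panel to the rear, y to its left, z up. The lid stands open at the rear, leaning back from 100 mm behind the shaft at z = 130 mm, 310 mm high.
- chamber_rim (a point): Centre of the chamber's mouth, on the shaft's axis, 135 mm above the table. The chamber is round, 74 mm inner radius, its wall 6 mm thick, its floor 27 mm below this point.
- shaft_seat (a point): Centre of the drive flange's upper face, on the shaft's axis, 121 mm above the table; axes as the mill's. The flange has a radius of 38 mm and is held firmly by the gearbox. The shaft is 14 mm thick and rises 27 mm above this point, its last 4 mm tapered.
- pin_circle (a point): Same point as shaft_seat. One drive pin, 7 mm thick, stands 5 mm out of the flange, 30 mm from the shaft's axis. Where round the shaft it stopped is not measured: anywhere up to 1.2 rad to either side of the direction from the shaft to the mill's front (the mill's -x).
- rotor_hub (a point): Where the steel rotor (0.3 to 0.5 kg) is grasped: on its hub's axis, 41 mm above its underside. Disc of 116 mm diameter, 8 mm thick; round upright hub of 30 mm diameter, its top 52 mm above the underside. Stands on the table, hub up; x, y as the rotor's.
- rotor_blades (a point): On the rotor's axis, 20 mm above its underside, half-way up its four upright radial blades. They are 5 mm thick, reach from 39 to 56 mm from the axis and up to 31 mm above the underside, and stand at 45, 135, 225 and 315 degrees from the rotor's x axis.
- rotor: Centre of the rotor's underside, z along the hub. A bore (16 mm wide, 33 mm deep) takes the shaft; two round holes (9 mm wide, through the disc) lie on the rotor's +x and -x axis, 30 mm from the centre; either fits the drive pin. Riding on the pin the rotor leans about 0.07 rad; with a hole over the pin it drops and lies flat on the flange.
- jar_blue: Sample jar with a blue lid, 60 mm wide, 75 mm high; a bystander. Origin under its centre.
- petri: Petri dish, 90 mm wide, 15 mm high; a bystander. Origin under its centre.
- pastry_brush: Flat wooden-handled brush, 176 x 37 x 12 mm, lying; a bystander. Origin under its centre, handle and bristles along its x.
- jar_white: Sample jar with a white lid, 52 mm wide, 62 mm high; a bystander. Origin under its centre.

How it is judged:
By the outcome, as a careful person would: the job done as asked, in the order asked, and still so for the second after the job is handed in, with the robot touching nothing.
It also fails if it takes over 58 s, if anything falls off the work surface, if the arm or the gripper's body presses on something with over 40 N, if the wrist force passes 120 N, or if a joint passes its speed limit or range.

## Working session

There is one attempt and no reset: what is moved stays moved. The work goes in short steps, Python scripts to look and compute and a shell command to move; the robot and the scene stay as the last step left them, time stands still between calls to the robot, and variables do not carry over. Pictures are saved under pics/ and viewed, and the job is handed in when it is done.

```bash
ls; mkdir -p pics
python3 - <<'E'
from plant import ctrl
import cv2,numpy as np
print(ctrl.sense())
for n in ("scene","top","wrist"):
    m=ctrl.camera_model(n); print(n,np.round(m["intrinsics"],1).tolist(),m["D"],np.round(m["pose"],3).tolist())
    im=ctrl.snapshot(n); cv2.imwrite(f"pics/{n}0.png",im[...,::-1])
E
```

```text
pics
{'time_s': 0.0, 'joint_pos': array([ 1.22700884e+00,  4.23825446e-01,  1.63068233e+00,  8.73067571e-06,
        1.08858731e+00, -1.90228264e-02]), 'qvel': array([-0.00041072,  0.00057459, -0.00030325,  0.00115848, -0.00173581,
       -0.00018904]), 'tau': array([-2.44815337e-04, -5.44622862e+01, -2.73673064e+01,  6.43524248e-02,
        2.25731445e-02, -1.01015480e-04]), 'ee_pos': array([199.23019329, 591.81553073, 221.91431597]), 'tcp_rot': array([-5.07861294e-01, -3.09998792e+00,  2.31889522e-03]), 'wrist_force': array([ 0.67469018, -0.21525373, -0.19694428]), 'wrist_torque': array([ 0.00836119, -0.0326994 ,  0.01470374]), 'opening': 88.05132144905707}
scene [[408.3, 0.0, 320.3], [0.0, 408.3, 196.1], [0.0, 0.0, 1.0]] [-0.08998843  0.          0.          0.          0.        ] [[0.613, -0.328, 0.719, -224.843], [-0.79, -0.249, 0.559, -743.922], [-0.004, -0.911, -0.412, 545.861], [0.0, 0.0, 0.0, 1.0]]
top [[416.8, 0.0, 322.8], [0.0, 416.8, 194.9], [0.0, 0.0, 1.0]] [0.02881006 0.         0.         0.         0.        ] [[0.022, -0.986, 0.163, 331.697], [-1.0, -0.023, -0.001, -151.635], [0.005, -0.163, -0.987, 1403.054], [0.0, 0.0, 0.0, 1.0]]
wrist [[346.9, 0.0, 320.3], [0.0, 346.9, 196.1], [0.0, 0.0, 1.0]] [0.02403705 0.         0.         0.         0.        ] [[0.319, 0.907, 0.276, 124.476], [0.948, -0.304, -0.094, 617.54], [-0.001, 0.291, -0.957, 385.564], [0.0, 0.0, 0.0, 1.0]]
```

View pics/scene0.png

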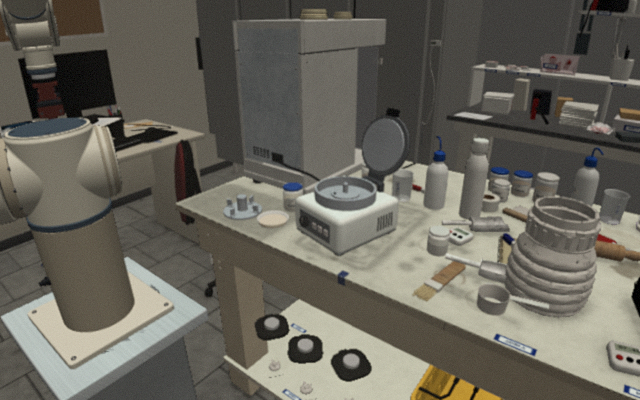

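View pics/top0.png

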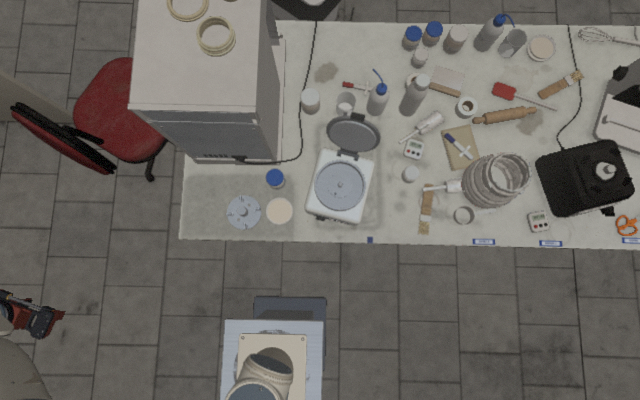

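View pics/wrist0.png

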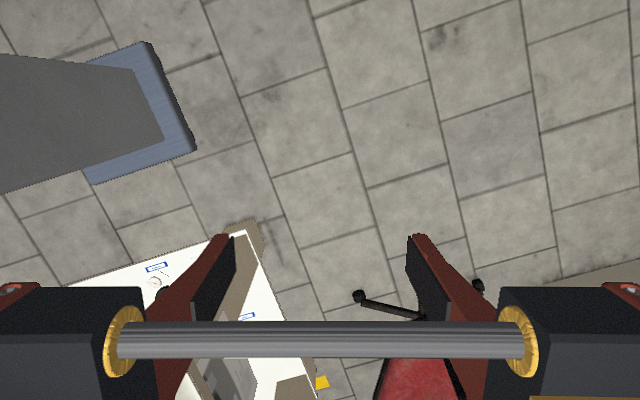

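The scene picture shows the rotor at about (243,207), the mill at (347,210), the petri dish at (273,218) and the blue jar at (292,195). In the top picture the rotor is at (244,211), the mill's chamber at (340,185), the petri dish at (279,210) and the blue jar at (275,178). I'll zoom in and localise them.

```bash
cat > h.py <<'E'
import numpy as np,cv2
from plant import ctrl
from scipy.spatial.transform import Rotation as R
def ray(m,px):
    K=np.array(m["intrinsics"]);D=np.array(m["D"]);P=np.array(m["pose"])
    u=cv2.undistortPoints(np.array(px,float).reshape(-1,1,2),K,D).reshape(-1,2)
    d=np.c_[u,np.ones(len(u))]@P[:3,:3].T
    return P[:3,3],d
def atz(m,px,z):
    o,d=ray(m,px); z=np.broadcast_to(z,len(d)); return o+d*((z-o[2])/d[:,2])[:,None]
def proj(m,X):
    P=np.linalg.inv(np.array(m["pose"]))
    p,_=cv2.projectPoints(np.array(X,float).reshape(-1,3),cv2.Rodrigues(P[:3,:3])[0],P[:3,3],np.array(m["intrinsics"]),np.array(m["D"]))
    return p.reshape(-1,2)
E
python3 - <<'E'
from h import *
m=ctrl.camera_model("top")
for n,p,z in [("hub",(244,210),52),("chamber",(340,186),135),("petri",(279,210),15),("jarb",(275,177),75),("jarw",(410,173),62),("brush",(427,212),12)]:
    print(n,atz(m,[p],z).round(0))
im=cv2.imread("pics/top0.png")
cv2.imwrite("pics/t0z.png",cv2.resize(im[110:240,195:395],None,fx=4,fy=4,interpolation=cv2.INTER_CUBIC))
im=cv2.imread("pics/scene0.png")
cv2.imwrite("pics/s0z.png",cv2.resize(im[100:260,210:410],None,fx=3.7,fy=3.7,interpolation=cv2.INTER_CUBIC))
E
```

```text
hub [[499. 102.  52.]]
chamber [[ 570. -206.  135.]]
petri [[506.  -8.  15.]]
jarb [[606.   3.  75.]]
jarw [[ 633. -439.   62.]]
brush [[ 511. -505.   12.]]
```

View pics/t0z.png

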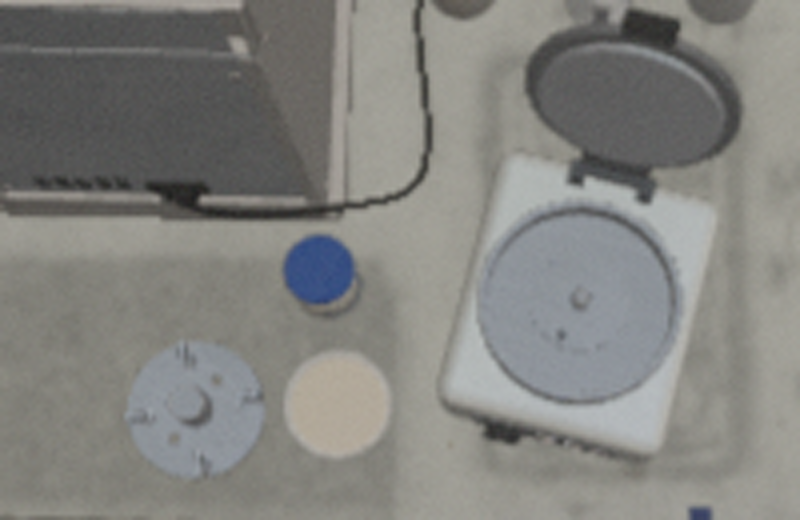

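View pics/s0z.png

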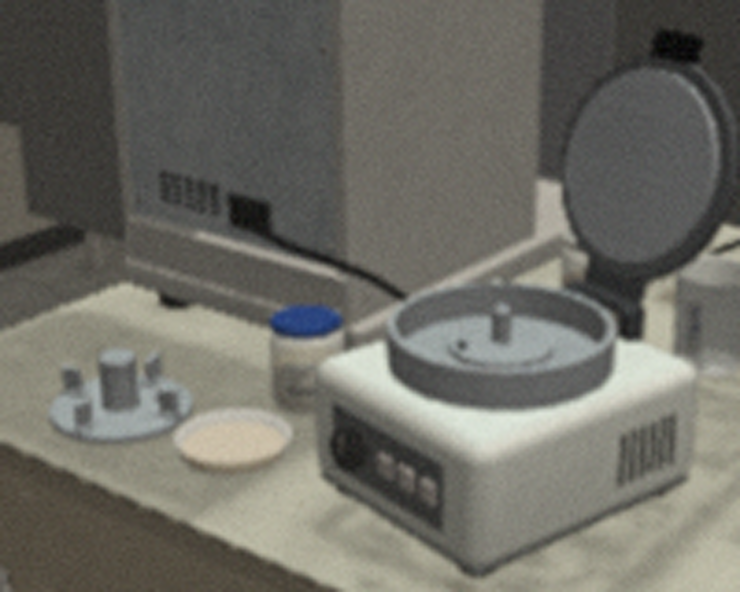

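Run:
```python
from h import *
m=ctrl.camera_model("top")
z=lambda *p:[(195+(a+.5)/4-.5,110+(b+.5)/4-.5) for a,b in p]
print("shaft",atz(m,z((580,297)),146)[0].round(1)," pin",atz(m,z((561,337)),126)[0].round(1),"rimc",atz(m,z((580,303)),135)[0].round(1))
s=atz(m,z((580,297)),146)[0];p=atz(m,z((561,337)),126)[0]; d=p-s; print("pin r,ang",np.hypot(*d[:2]),np.degrees(np.arctan2(d[1],d[0])))
h=atz(m,z((216,380),(173,440)),8);print("holes",h.round(1)); d=h[0]-h[1];print(h.mean(0),np.hypot(*d[:2]),np.degrees(np.arctan2(d[1],d[0])))
b=atz(m,z((187,352),(252,395),(203,465),(140,415)),31);print("blades",b.round(1),b.mean(0))
for i,j in((0,2),(1,3)):
  d=b[i]-b[j];print(np.degrees(np.arctan2(d[1],d[0])))
c=atz(m,z((510,155),(718,210),(658,460),(440,395)),105);print("housing",c.round(0)); 
for i,j in((0,3),(1,2)):
  d=c[i]-c[j];print(np.linalg.norm(d),np.degrees(np.arctan2(d[1],d[0])))
print("box",atz(m,[(281,160),(190,160)],0).round(0))
s=ctrl.sense();print(s["time_s"],R.from_rotvec(s["tcp_rot"]).as_matrix().round(3).tolist())
T=np.eye(4);T[:3,:3]=R.from_rotvec(s["tcp_rot"]).as_matrix();T[:3,3]=s["ee_pos"]
d=T[:3,:3].T@(np.array([480,95,222])-s["ee_pos"]);print("shift cm",d/10)
```

```text
shaft [ 574.9 -204.4  146. ]  pin [ 546.8 -191.   126. ] rimc [ 572.3 -204.9  135. ]
pin r,ang 31.143235352147475 154.4833320445125
holes [[523.1  95.7   8. ]
 [471.6 129.    8. ]]
[497.32698914 112.36653236   8.        ] 61.3581690794809 -32.86113042737414
blades [[542.9 116.9  31. ]
 [508.1  61.3  31. ]
 [449.2  98.6  31. ]
 [489.3 152.7  31. ]] [497.37569613 107.37299115  31.        ]
11.026135315616258
-78.4183179709432
housing [[ 698. -148.  105.]
 [ 656. -315.  105.]
 [ 455. -269.  105.]
 [ 502.  -97.  105.]]
202.1129899734509 -14.469831640951005
206.645456506769 -12.947912356692388
box [[682.  -7.   0.]
 [675. 306.   0.]]
0.15 [[-0.948, 0.319, -0.0], [0.319, 0.948, -0.001], [-0.0, -0.001, -1.0]]
shift cm [-42.46011217 -38.13711399   0.05331074]
```

```bash
python3 -m inch '[[[-3.8,-3.15,0,0],[-7.6,-6.3,0,0],[-11.4,-9.45,0,0],[-15.2,-12.6,0,0],[-19,-15.75,0,0]]]' 100 20; python3 -m inch '[[[-3.8,-3.15,0,0],[-7.6,-6.3,0,0],[-11.4,-9.45,0,0],[-15.2,-12.6,0,0],[-19,-15.75,0,0]]]'
python3 - <<'E'
from h import *
s=ctrl.sense();print(s["time_s"],s["joint_pos"].round(2),s["opening"])
M=R.from_rotvec(s["tcp_rot"]).as_matrix();d=M.T@(np.array([498,108,222])-s["ee_pos"]);print("shift cm",d/10,np.degrees(np.arctan2(M[1,1],M[0,1])))
E
```

```text
time_s: 0.65
ee_pos: [329.7, 380.7, 222.6]
tcp_rot: [0.507, 3.1, -0.0]
wrist_force: [1.2, 0.5, 0.3]
opening: 54.1
time_s: 1.15
ee_pos: [459.7, 170.6, 222.7]
tcp_rot: [0.508, 3.1, 0.0]
wrist_force: [0.2, 0.9, -0.0]
opening: 53.1
1.15 [ 0.33  0.22  1.92  0.    1.   -0.91] 53.14524059938537
shift cm [-5.62992341 -4.71316663  0.07479882] 71.3918387232948
```

```bash
python3 -m inch '[[[-3.2,-2.7,0,7.5],[-5.6,-4.7,0,15],[-5.6,-4.7,0,15],[-5.6,-4.7,0,15]]]'
python3 - <<'E'
from h import *
import pickle
m=ctrl.camera_model("wrist");s=ctrl.sense();im=ctrl.snapshot("wrist");cv2.imwrite("pics/w1.png",im[...,::-1]);pickle.dump((m,s),open("w1.pkl","wb"))
cv2.imwrite("pics/w1z.png",cv2.resize(im[60:260,200:440,::-1],None,fx=3,fy=3,interpolation=cv2.INTER_CUBIC))
print(s["ee_pos"],s["tcp_rot"],s["qvel"].round(3),s["wrist_force"])
E
```

```text
time_s: 1.55
ee_pos: [496.8, 109.7, 222.4]
tcp_rot: [-0.908, -3.007, 0.0]
wrist_force: [-0.8, 0.1, -0.4]
opening: 53.4
[496.84375345 109.73677899 222.36834139] [-9.07965758e-01 -3.00661137e+00  2.36101258e-04] [ 0.034 -0.007  0.011  0.002 -0.    -0.003] [-0.78170781  0.12421081 -0.44879021]
```

View pics/w1z.png

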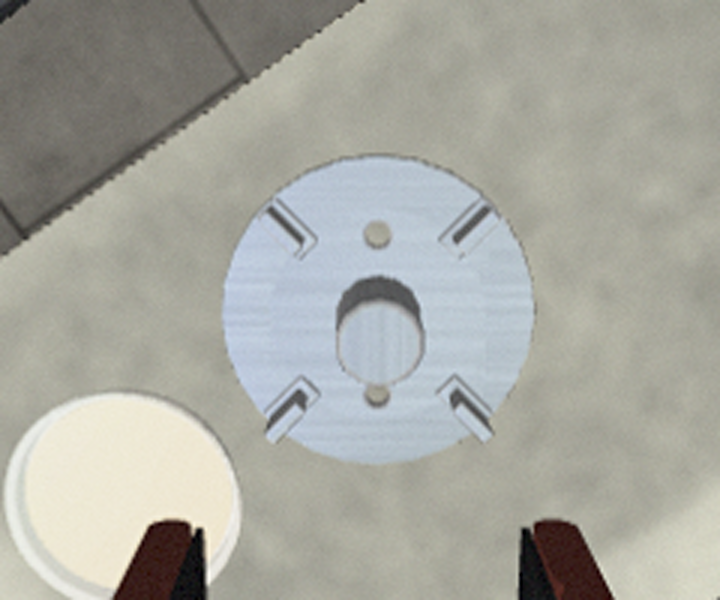

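The wrist view shows the rotor's disc centred at zoom (379,308), its hub top at (380,342), and the holes at (377,235) and (377,395). The jaws are well aligned between the blades.

Run:
```python
from h import *
import pickle
m,s=pickle.load(open("w1.pkl","rb"))
z=lambda *p:[(200+(a+.5)/3-.5,60+(b+.5)/3-.5) for a,b in p]
e=atz(m,z((223,308),(535,308),(379,154),(379,463)),8);print(e.round(1), e[:2].mean(0),e[2:].mean(0),[np.linalg.norm(e[0]-e[1]),np.linalg.norm(e[2]-e[3])])
print("hub",atz(m,z((380,342)),52))
h=atz(m,z((377,235),(377,395)),8);d=h[1]-h[0];print("holes",h.mean(0),np.linalg.norm(d),np.degrees(np.arctan2(d[1],d[0])))
M=R.from_rotvec(s["tcp_rot"]).as_matrix();print("jaw",np.degrees(np.arctan2(M[1,1],M[0,1])))
s=ctrl.sense()
c=np.array([497,110,22.]);c[:2]=(e[:2].mean(0)[:2]+e[2:].mean(0)[:2]+2*atz(m,z((380,342)),52)[0,:2])/4
print(c,"shift",M.T@(c-s["ee_pos"])/10)
```

```text
[[466.2  69.4   8. ]
 [529.8 165.2   8. ]
 [452.  147.6   8. ]
 [548.7  84.    8. ]] [498.03187623 117.2937281    8.        ] [500.3389916  115.78227282   8.        ] [np.float64(114.94076115849376), np.float64(115.77303996707063)]
hub [[499.91974148 115.61338242  52.        ]]
holes [500.38475632 114.87103388   8.        ] 60.10839264926627 -33.32749747170708
jaw 56.39245517980448
[499.5525877  116.07569144  22.        ] shift [ 0.04064836  0.65123329 20.0392272 ]
```

```bash
python3 -m inch '[[[0,0.6,4,0],[0,0.6,8,0],[0,0.6,12,0],[0,0.6,15,0],[0,0.6,16,0]]]'; python3 -m inch '[[[0,0,2,0],[0,0,4,0],[0,0,4,0],[0,0,4,0]]]'
python3 - <<'E'
from h import *
import pickle
m=ctrl.camera_model("wrist");s=ctrl.sense();im=ctrl.snapshot("wrist");cv2.imwrite("pics/w2.png",im[...,::-1]);pickle.dump((m,s),open("w2.pkl","wb"))
print(s["ee_pos"],s["wrist_force"])
E
```

```text
time_s: 2.1
ee_pos: [497.6, 116.1, 60.0]
tcp_rot: [-0.902, -3.004, 0.004]
wrist_force: [-0.2, 0.6, -0.1]
opening: 53.4
time_s: 2.5
ee_pos: [500.6, 115.8, 23.5]
tcp_rot: [0.906, 3.008, 0.0]
wrist_force: [0.2, 0.2, 1.7]
opening: 53.5
[500.55496278 115.80540753  23.47364915] [0.2252763  0.22829627 1.69886006]
```

View pics/w2.png

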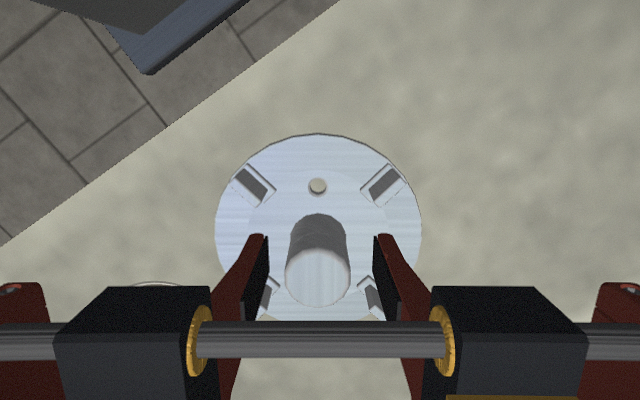

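The hub sits between the open pads, its top centred at about (318,277) and free of contact with the fingers.

```bash
python3 - <<'E'
from h import *
import pickle
m,s=pickle.load(open("w2.pkl","rb"))
M=R.from_rotvec(s["tcp_rot"]).as_matrix()
h=atz(m,[(317.5,276)],52)[0];c=atz(m,[(318,233)],8)[0];hl=atz(m,[(317.5,186)],8)[0]
print(h,c,hl,"in tool",M.T@(h-s["ee_pos"]),M.T@(hl-s["ee_pos"]))
print("TCP proj",proj(m,[s["ee_pos"],s["ee_pos"]-19*M[:,2]]))
E
python3 -m inch '[[[0,0,0,0],[0,0,0,0],[0,0,0,0],[0,0,0,0],[0,0,0,0]]]' 200 40
```

```text
[498.91569222 116.08328059  52.        ] [497.58121331 116.94210981   8.        ] [474.82295655 131.74321155   8.        ] in tool [  1.51585827  -0.66734516 -28.52672323] [30.25602683 -0.93020274 15.46903755]
TCP proj [[319.18727963 250.33979302]
 [319.08765676 268.39619805]]
time_s: 3.05
ee_pos: [500.5, 114.9, 23.2]
tcp_rot: [0.908, 3.007, -0.0]
wrist_force: [-1.4, -1.8, 6.5]
opening: 29.0
```

```bash
python3 -m inch '[[[0,0,-0.3,0],[0,0,-1.5,0],[0,0,-4,0],[0,0,-8,0],[0,0,-12,0]]]'; python3 -m inch '[[[0,0,-4,0],[0,0,-7,0],[0,0,-7,0],[0,0,-7,0]]]'
python3 - <<'E'
from h import *
import pickle
m=ctrl.camera_model("wrist");s=ctrl.sense();im=ctrl.snapshot("wrist");cv2.imwrite("pics/w3.png",im[...,::-1]);pickle.dump((m,s),open("w3.pkl","wb"))
print(s["ee_pos"],s["wrist_force"],s["wrist_torque"],s["opening"],s["joint_pos"].round(2))
M=R.from_rotvec(s["tcp_rot"]).as_matrix()
for t in ((574,-204.5),(545,-100)):
  print(M.T@(np.array([*t,203])-s["ee_pos"])/10)
E
```

```text
time_s: 3.55
ee_pos: [499.4, 114.9, 143.8]
tcp_rot: [-0.908, -3.006, 0.001]
wrist_force: [1.9, -0.8, -4.9]
opening: 29.3
time_s: 3.95
ee_pos: [499.9, 115.0, 212.6]
tcp_rot: [0.908, 3.007, 0.0]
wrist_force: [-0.5, -0.2, -5.8]
opening: 29.0
[499.93202578 115.01854982 212.60369431] [-0.54224966 -0.1863264  -5.78462403] [-0.0655526   0.00852626 -0.02779458] 28.95940501910672 [ 0.2   0.27  1.88  0.    0.98 -0.78]
[-23.85476187 -22.51075562   0.95927653]
[-15.65513514 -15.41296573   0.95944323]
```

View pics/w3.png

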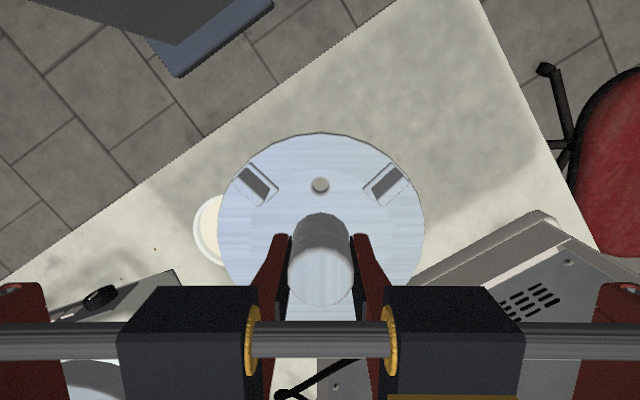

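```bash
python3 -m inch '[[[-1.5,-1.3,0,-4],[-4.5,-3.9,0,-12],[-7.5,-6.5,0,-20],[-10.5,-9.1,0,-28],[-13,-11.3,0,-36]]]'; python3 -m inch '[[[-0.3,-2.5,0,-4],[-0.3,-2.5,0,-4],[-0.3,-2.5,0,-4],[-0.3,-2.5,0,-4]]]'
python3 - <<'E'
from h import *
import pickle
m=ctrl.camera_model("wrist");s=ctrl.sense();im=ctrl.snapshot("wrist");cv2.imwrite("pics/w4.png",im[...,::-1]);pickle.dump((m,s),open("w4.pkl","wb"))
print(s["ee_pos"],s["wrist_force"],s["opening"],s["joint_pos"].round(2))
E
```

```text
time_s: 4.5
ee_pos: [544.9, -52.7, 209.9]
tcp_rot: [0.074, -3.136, -0.001]
wrist_force: [0.6, -0.0, -4.4]
opening: 29.0
time_s: 4.9
ee_pos: [549.1, -74.9, 211.2]
tcp_rot: [0.174, -3.134, -0.001]
wrist_force: [0.7, 0.3, -3.9]
opening: 29.0
[549.11212332 -74.94600714 211.19223288] [ 0.74342844  0.31165359 -3.94678663] 28.994724152670127 [-0.16  0.34  1.8   0.    1.01 -1.84]
```

View pics/w4.png

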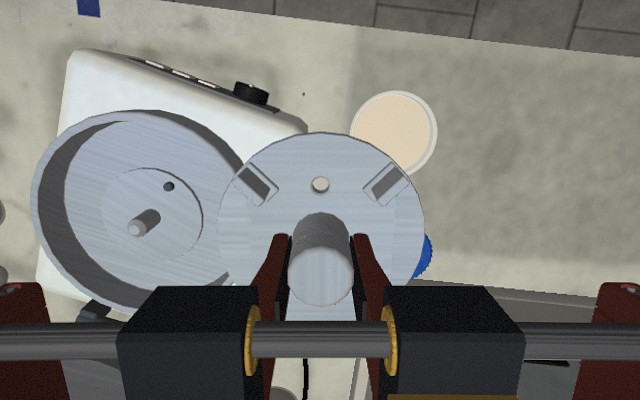

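The wrist view now shows the chamber: the shaft tip is near (135,228), the pin near (169,187), and the held rotor has its hole at (321,185) and its hub top at about (321,277). Next I'll zoom in on these.

Run:
```python
import cv2
im=cv2.imread("pics/w4.png")
cv2.imwrite("pics/w4a.png",cv2.resize(im[150:260,90:220],None,fx=6,fy=5.45,interpolation=cv2.INTER_CUBIC))
cv2.imwrite("pics/w4b.png",cv2.resize(im[125:325,205:440],None,fx=3,fy=3,interpolation=cv2.INTER_CUBIC))
```

```text
(no output)
```

View pics/w4a.png

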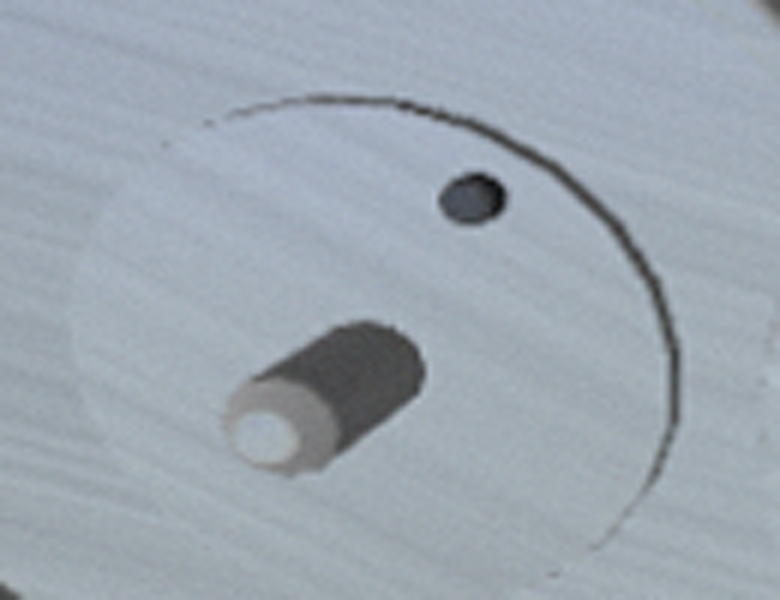

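View pics/w4b.png

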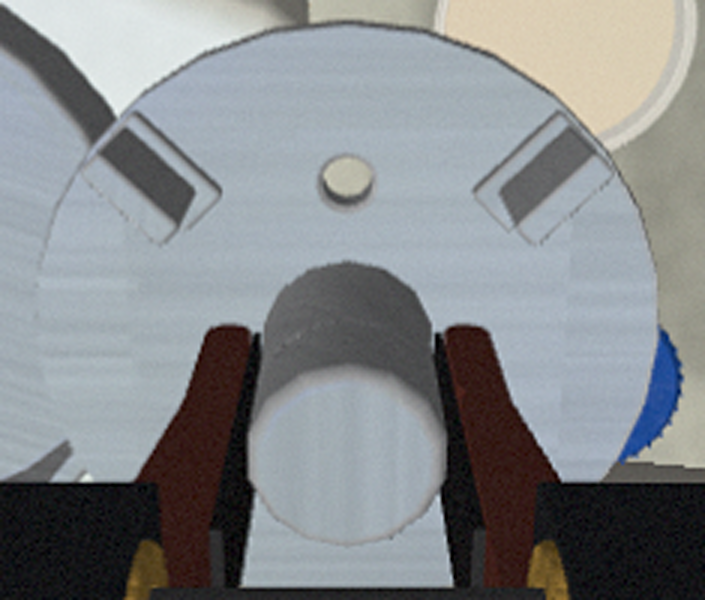

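```bash
cat > meas.py <<'E'
from h import *
import pickle
from scipy.optimize import least_squares
m,s=pickle.load(open("w4.pkl","rb"))
A=lambda *p:[(90+(a+.5)/6-.5,150+(b+.5)/5.4545-.5) for a,b in p]
B=lambda *p:[(205+(a+.5)/3-.5,125+(b+.5)/3-.5) for a,b in p]
def circ(P,r):
    f=least_squares(lambda c:np.hypot(P[:,0]-c[0],P[:,1]-c[1])-r,P.mean(0)[:2]); return f.x,np.abs(f.fun).max()
M=R.from_rotvec(s["tcp_rot"]).as_matrix();t=s["ee_pos"]
print("tip",atz(m,A((266,438)),148)[0],"taper",atz(m,A((281,427)),144)[0])
F=atz(m,A((230,117),(310,98),(400,105),(500,138),(575,187),(630,250),(665,325),(678,385),(665,450),(640,500),(600,547),(553,575)),121)
c,e=circ(F,38);print("flange",c,e)
pin=atz(m,A((468,204)),126)[0];print("pin",pin)
for c0 in (c,):
    d=pin[:2]-c0;print("pin r",np.hypot(*d),np.degrees(np.arctan2(d[1],d[0])))
# rotor
uz=t[2]-23.2
hub=atz(m,B((347,454)),uz+52)[0];hole=atz(m,B((347,182)),uz+8)[0]
D=atz(m,B((38,290),(659,290),(200,66),(500,68),(350,22),(100,130),(590,125),(650,220)),uz+8);cd,ed=circ(D,58)
print("hub",hub,"disc",cd,ed,"hole",hole)
for n,v in(("hub",hub),("disc",np.r_[cd,uz+8]),("hole",hole)): print(n,"in tool",(M.T@(v-t)).round(2))
d=hole[:2]-cd;print("hole ang",np.hypot(*d),np.degrees(np.arctan2(d[1],d[0])),"toolx ang",np.degrees(np.arctan2(M[1,0],M[0,0])))
E
python3 meas.py
```

```text
tip [ 578.07882992 -202.80769522  148.        ] taper [ 578.21918543 -203.10303446  144.        ]
flange [ 577.61161549 -202.34236357] 0.324804138841273
pin [ 551.2563762  -188.49581234  126.        ]
pin r 29.77122132227332 152.2834011724812
hub [547.67733837 -75.22484273 239.99223288] disc [548.8389435  -74.65453986] 1.0987705594141985 hole [518.72784879 -78.44169023 195.99223288]
hub in tool [  1.54  -0.09 -28.8 ]
disc in tool [ 0.2  0.3 15.2]
hole in tool [30.54 -0.12 15.29]
hole ang 30.348320095452454 -172.83140267421575 toolx ang -173.63399550693805
```

```bash
python3 -m inch '[[[-0.2,-2,0,4],[-0.6,-5,0,9],[-0.9,-8,0,14],[-1.3,-11,0,19],[-1.5,-13,0,23.4]]]'; python3 -m inch '[[[0,0,1,0],[0,0,2,0],[0,0,3,0],[0,0,3,0],[0,0,3,0]]]'
python3 - <<'E'
from h import *
import pickle
m=ctrl.camera_model("wrist");s=ctrl.sense();im=ctrl.snapshot("wrist");cv2.imwrite("pics/w5.png",im[...,::-1]);pickle.dump((m,s),open("w5.pkl","wb"))
for n in("scene","top"):
    im=ctrl.snapshot(n);cv2.imwrite(f"pics/{n}5.png",im[...,::-1])
    c=im[100:260,210:410] if n=="scene" else im[110:240,195:395]
    cv2.imwrite(f"pics/{n}5z.png",cv2.resize(c[...,::-1],None,fx=3.7,fy=3.7,interpolation=cv2.INTER_CUBIC))
M=R.from_rotvec(s["tcp_rot"]).as_matrix()
print(s["ee_pos"],np.degrees(np.arctan2(M[1,0],M[0,0])),M[:,2].round(4),s["wrist_force"],s["opening"],s["joint_pos"].round(2))
E
```

```text
time_s: 5.45
ee_pos: [580.0, -203.9, 212.5]
tcp_rot: [0.469, 3.106, -0.0]
wrist_force: [-0.6, 0.8, -4.2]
opening: 29.2
time_s: 5.95
ee_pos: [579.3, -202.3, 182.1]
tcp_rot: [-0.462, -3.106, -0.001]
wrist_force: [0.7, 0.3, -5.5]
opening: 28.7
[ 579.29069288 -202.34535394  182.14710706] 163.0682138590018 [-1.1e-03  5.0e-04 -1.0e+00] [ 0.6857151   0.30669605 -5.46230279] 28.682876163203158 [-0.36  0.45  1.69  0.    1.   -1.63]
```

View pics/w5.png

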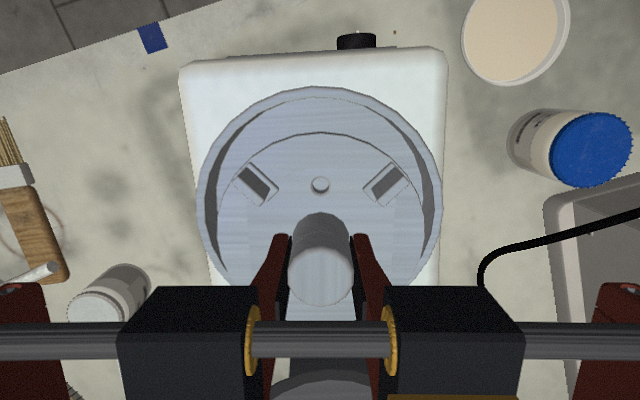

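View pics/scene5z.png

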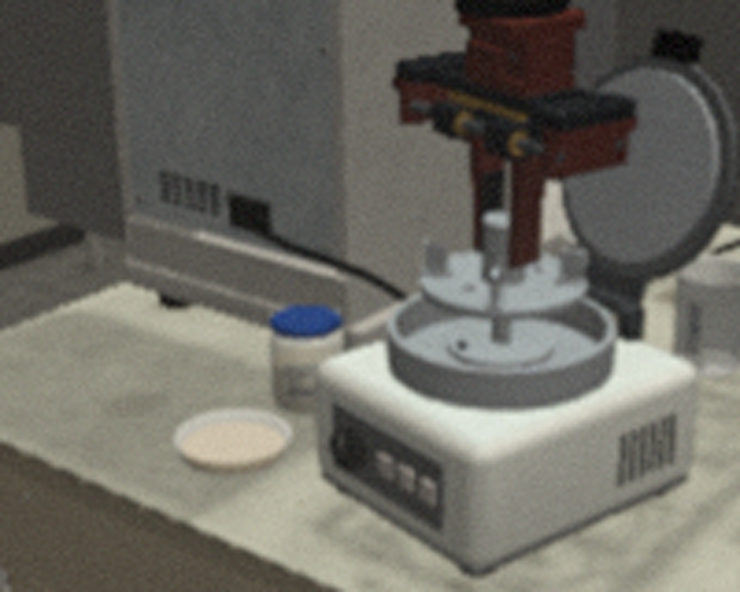

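View pics/top5z.png

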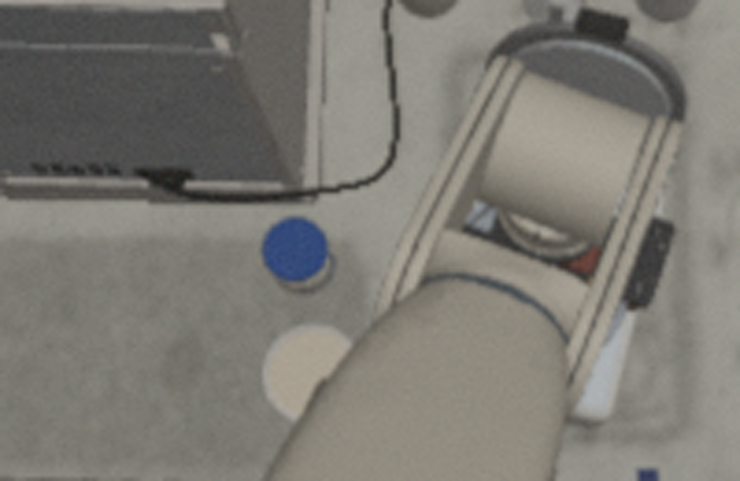

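Hovering, the rotor looks nearly concentric with the chamber (rim outer edge at columns 196–443, disc at 216–424). I'll check this more precisely.

Run:
```python
from h import *
im=cv2.imread("pics/w5.png")
cv2.imwrite("pics/w5a.png",cv2.resize(im[80:230,185:455],None,fx=2.9,fy=2.9,interpolation=cv2.INTER_CUBIC))
m=ctrl.camera_model("scene")
Z=lambda p:((p-[210,100])*3.7+1.35).round(1).tolist()
for n,v in(("tip",(578,-202.6,148)),("base",(578,-202.6,121)),("hubtop",(578.5,-202.1,182.1-23.2+52)),("pin",(551.3,-188.5,126)),("discfront",(578.5,-202.1,182.1-23.2))): print(n,Z(proj(m,[v])))
im=cv2.imread("pics/scene5.png");im0=cv2.imread("pics/scene0.png")
cv2.imwrite("pics/s5a.png",np.hstack([cv2.resize(i[150:215,310:380],None,fx=5.6,fy=5.6,interpolation=cv2.INTER_CUBIC) for i in (im,im0)]))
Z=lambda p:((p-[310,150])*5.6+2.3).round(1).tolist()
for n,v in(("tip",(578,-202.6,148)),("base",(578,-202.6,121)),("hubtop",(578.5,-202.1,182.1-23.2+52)),("pin",(551.3,-188.5,126)),("under",(578.5,-202.1,182.1-23.2))): print(n,Z(proj(m,[v])))
```

```text
tip [[504.1, 304.8]]
base [[503.3, 340.6]]
hubtop [[505.9, 218.2]]
pin [[464.6, 341.3]]
discfront [[504.2, 289.8]]
tip [[203.2, 181.6]]
base [[202.0, 235.7]]
hubtop [[205.9, 50.6]]
pin [[143.4, 236.9]]
under [[203.4, 158.8]]
```

View pics/w5a.png

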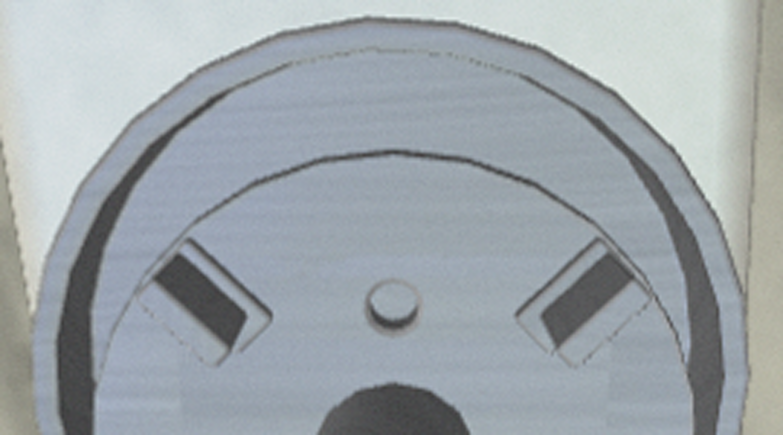

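View pics/s5a.png

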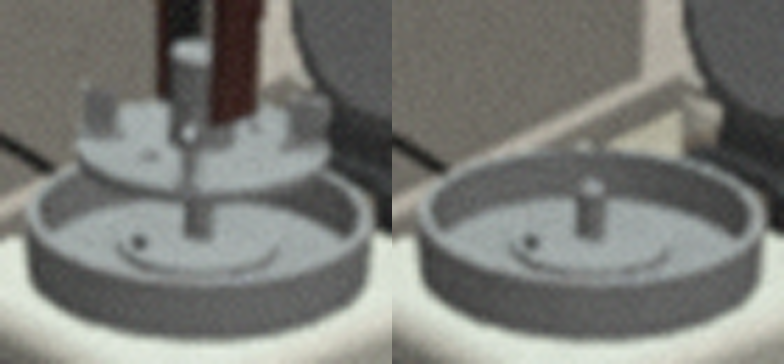

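Run:
```python
from h import *
import pickle
from scipy.optimize import least_squares
m,s=pickle.load(open("w5.pkl","rb"))
A=lambda p:[(185+(a+.5)/2.9-.5,80+(b+.5)/2.9-.5) for a,b in p]
def circ(P,r=None):
    f=least_squares(lambda c:np.hypot(P[:,0]-c[0],P[:,1]-c[1])-(r or c[2]),[*P.mean(0)[:2],60]); return f.x.round(2),np.abs(f.fun).max().round(2)
M=R.from_rotvec(s["tcp_rot"]).as_matrix();t=s["ee_pos"];uz=t[2]-23.2
rim=atz(m,A([(368,17),(430,22),(535,50),(620,98),(682,155),(725,225),(745,300),(50,265),(82,190),(130,130),(192,73),(275,33)]),135)
dk=atz(m,A([(395,152),(470,160),(535,185),(600,222),(655,295),(688,365),(257,183),(320,160),(195,222),(135,295),(97,365)]),uz+8)
print("rim",circ(rim,80),circ(rim));print("disc",circ(dk,58),circ(dk))
h=atz(m,A([(392,306)]),uz+8)[0];print("hole",h)
for n,c in(("rim",circ(rim,80)[0]),("disc",circ(dk,58)[0]),("hole",h)):
    v=np.r_[c[:2],t[2]]-t;print(n,(M.T@v).round(2))
z=(M.T@(np.array([578,-202.6,t[2]])-t)).round(2);print("shaft(w4)",z)
print("pin dir needed (tool turn): toolx",np.degrees(np.arctan2(M[1,0],M[0,0])))
```

```text
rim (array([ 578.21, -201.85,   60.  ]), np.float64(0.91)) (array([ 576.86, -201.36,   78.86]), np.float64(0.74))
disc (array([ 578.78, -201.69,   60.  ]), np.float64(0.7)) (array([ 578.73, -201.68,   57.96]), np.float64(0.69))
hole [ 549.96264597 -193.38362834  166.94710706]
rim [1.18 0.16 0.  ]
disc [0.68 0.48 0.  ]
hole [3.067e+01 3.000e-02 4.000e-02]
shaft(w4) [ 1.16 -0.62  0.  ]
pin dir needed (tool turn): toolx 163.0682138590018
```

```bash
python3 -m inch '[[[0.04,-0.03,0.4,0],[0.04,-0.03,0.8,0],[0.04,-0.03,1.0,0],[0.04,-0.03,1.0,0]]]'; python3 -m inch '[[[0,0,0.15,0],[0,0,0.3,0],[0,0,0.45,0],[0,0,0.6,0],[0,0,0.6,0]]]'
python3 -c "
from plant import ctrl
s=ctrl.sense();print(s['ee_pos'].round(2),s['wrist_force'].round(1),s['wrist_torque'].round(2))"
```

```text
time_s: 6.5
ee_pos: [578.7, -203.4, 172.1]
tcp_rot: [-0.465, -3.106, -0.0]
wrist_force: [-0.5, 0.4, -5.4]
opening: 29.2
time_s: 7.0
ee_pos: [578.9, -203.4, 166.4]
tcp_rot: [-0.464, -3.107, -0.0]
wrist_force: [-1.1, 0.0, -5.0]
opening: 29.2
[ 578.94 -203.45  166.42] [-1.1  0.  -5. ] [ 0.05 -0.04 -0.02]
```

```bash
python3 -m inch '[[[0,0,0.15,0],[0,0,0.3,0],[0,0,0.45,0],[0,0,0.6,0],[0,0,0.6,0]]]'; python3 -c "
from plant import ctrl
s=ctrl.sense();print(s['ee_pos'].round(2),s['wrist_force'].round(1),s['wrist_torque'].round(2))"
```

```text
time_s: 7.5
ee_pos: [578.9, -203.5, 160.4]
tcp_rot: [-0.465, -3.107, -0.0]
wrist_force: [-0.8, -0.1, -5.9]
opening: 28.9
[ 578.94 -203.45  160.36] [-0.8 -0.1 -5.9] [0.08 0.15 0.03]
```

```bash
python3 -m inch '[[[0,0,0.2,0],[0,0,0.4,0],[0,0,0.6,0],[0,0,0.8,0],[0,0,0.8,0]]]'; python3 -c "
from plant import ctrl
s=ctrl.sense();print(s['ee_pos'].round(2),s['wrist_force'].round(1),s['wrist_torque'].round(2))"
```

```text
time_s: 8.0
ee_pos: [578.9, -203.4, 152.3]
tcp_rot: [-0.465, -3.107, -0.0]
wrist_force: [-1.1, -0.4, -5.2]
opening: 29.1
[ 578.95 -203.45  152.25] [-1.1 -0.4 -5.2] [ 0.17  0.13 -0.02]
```

```bash
python3 -m inch '[[[0,0,0.1,0],[0,0,0.2,0],[0,0,0.2,0]]]'; python3 -m inch '[[[0,0,0.05,0],[0,0,0.1,0],[0,0,0.1,0]]]'; python3 -c "
from plant import ctrl
s=ctrl.sense();print(s['ee_pos'].round(2),s['wrist_force'].round(1),s['wrist_torque'].round(2))"
```

```text
time_s: 8.3
ee_pos: [579.0, -203.5, 150.5]
tcp_rot: [-0.465, -3.107, -0.0]
wrist_force: [-1.7, 0.8, -5.1]
opening: 28.9
time_s: 8.6
ee_pos: [579.0, -203.5, 149.6]
tcp_rot: [-0.465, -3.107, -0.0]
wrist_force: [-2.9, 1.2, -3.4]
opening: 29.1
[ 579.04 -203.46  149.65] [-2.9  1.2 -3.4] [0.23 0.33 0.02]
```

```bash
python3 -m inch '[[[0,0,0.03,0],[0,0,0.05,0],[0,0,0.05,0]]]'; python3 -c "
from plant import ctrl
s=ctrl.sense();print(s['ee_pos'].round(2),s['wrist_force'].round(1),s['wrist_torque'].round(2))"
```

```text
time_s: 8.9
ee_pos: [579.0, -203.5, 149.2]
tcp_rot: [-0.465, -3.107, -0.0]
wrist_force: [-2.2, 0.7, -4.0]
opening: 28.9
[ 579.04 -203.48  149.16] [-2.2  0.7 -4. ] [0.28 0.44 0.  ]
```

```bash
python3 -m inch '[[[0,0,0.03,1],[0,0,0.03,2],[0,0,0.03,3],[0,0,0.03,4],[0,0,0.03,4]]]'; python3 -c "
from plant import ctrl
s=ctrl.sense();print(s['ee_pos'].round(2),s['wrist_force'].round(1),s['wrist_torque'].round(2))"; python3 -m inch '[[[0,0,0,1],[0,0,0,2],[0,0,0,3],[0,0,0,3]]]';  python3 -c "
from plant import ctrl
s=ctrl.sense();print(s['ee_pos'].round(2),s['wrist_force'].round(1),s['wrist_torque'].round(2))"
```

```text
time_s: 9.4
ee_pos: [579.0, -203.6, 148.8]
tcp_rot: [-0.574, -3.089, 0.0]
wrist_force: [-3.2, 0.2, -3.7]
opening: 28.9
[ 579.   -203.63  148.85] [-3.2  0.2 -3.7] [-0.05  0.61  0.01]
time_s: 9.8
ee_pos: [579.1, -203.5, 148.8]
tcp_rot: [-0.655, -3.073, -0.0]
wrist_force: [-2.5, 0.1, -3.6]
opening: 29.2
[ 579.06 -203.49  148.78] [-2.5  0.1 -3.6] [-0.08  0.51  0.04]
```

```bash
for i in 1 2; do :; done; python3 -m inch '[[[0,0,0,1],[0,0,0,2],[0,0,0,2]]]' >/dev/null; python3 -c "
from plant import ctrl
s=ctrl.sense();print(s['time_s'],s['ee_pos'].round(2),s['wrist_force'].round(1),s['wrist_torque'].round(2))"; python3 -m inch '[[[0,0,0,1],[0,0,0,1]]]'>/dev/null;  python3 -c "
from plant import ctrl
s=ctrl.sense();print(s['ee_pos'].round(2),s['wrist_force'].round(1),s['wrist_torque'].round(2))"
python3 -m inch '[[[0,0,0,1],[0,0,0,1]]]'>/dev/null;  python3 -c "
from plant import ctrl
s=ctrl.sense();print(s['ee_pos'].round(2),s['wrist_force'].round(1),s['wrist_torque'].round(2))"
```

```text
10.1 [ 579.07 -203.45  148.81] [-2.  -0.2 -4.7] [-0.05  0.5   0.03]
[ 579.04 -203.48  148.83] [-2.8 -1.1 -4.8] [-0.06  0.57  0.08]
[ 579.04 -203.5   148.86] [-3.6 -0.3 -3.9] [-0.06  0.63  0.06]
```

```bash
python3 -m inch '[[[0.05,0,0,0],[0.05,0,0,0],[0.05,0,0,0]]]' >/dev/null; python3 -c "
from plant import ctrl
s=ctrl.sense();print(s['time_s'],s['ee_pos'].round(2),s['wrist_force'].round(1),s['wrist_torque'].round(2))"; python3 -m inch '[[[0,0,0.03,0],[0,0,0.05,0],[0,0,0.05,0]]]'>/dev/null;  python3 -c "
from plant import ctrl
s=ctrl.sense();print(s['ee_pos'].round(2),s['wrist_force'].round(1),s['wrist_torque'].round(2))"
```

```text
10.8 [ 578.98 -203.29  149.02] [-1.   0.4 -6.1] [-0.01  0.29  0.03]
[ 578.96 -203.29  148.57] [-1.6 -0.2 -3.8] [ 0.09  0.15 -0.07]
```

```bash
python3 -m inch '[[[0.03,0,0.03,0],[0.03,0,0.05,0],[0.03,0,0.05,0]]]' >/dev/null; python3 -c "
from plant import ctrl
s=ctrl.sense();print(s['time_s'],s['ee_pos'].round(2),s['wrist_force'].round(1),s['wrist_torque'].round(2))"; python3 -m inch '[[[0,0,0.03,0],[0,0,0.05,0],[0,0,0.05,0]]]'>/dev/null;  python3 -c "
from plant import ctrl
s=ctrl.sense();print(s['ee_pos'].round(2),s['wrist_force'].round(1),s['wrist_torque'].round(2))"
```

```text
11.4 [ 578.64 -203.2   147.91] [-0.   0.5 -5.3] [-0.03 -0.04 -0.03]
[ 578.39 -203.12  147.33] [-0.4 -0.6 -4.4] [-0.02  0.05 -0.02]
```

```bash
python3 -m inch '[[[0,0,0.05,0],[0,0,0.1,0],[0,0,0.1,0]]]' >/dev/null; python3 -c "
from plant import ctrl
s=ctrl.sense();print(s['time_s'],s['ee_pos'].round(2),s['wrist_force'].round(1),s['wrist_torque'].round(2))"; python3 -m inch '[[[0,0,0.05,0],[0,0,0.1,0],[0,0,0.1,0]]]'>/dev/null;  python3 -c "
from plant import ctrl
s=ctrl.sense();print(s['ee_pos'].round(2),s['wrist_force'].round(1),s['wrist_torque'].round(2))"
```

```text
12.0 [ 578.32 -203.11  146.27] [ 0.2  0.4 -4.7] [-0.07 -0.01  0.01]
[ 578.31 -203.12  145.27] [ 0.7  0.1 -4.7] [-0.05 -0.01  0.  ]
```

```bash
python3 -m inch '[[[0,0,0.03,0],[0,0,0.06,0],[0,0,0.06,0]]]' >/dev/null; python3 -c "
from plant import ctrl
s=ctrl.sense();print(s['time_s'],s['ee_pos'].round(2),s['wrist_force'].round(1),s['wrist_torque'].round(2))"; python3 -m inch '[[[0,0,0.03,0],[0,0,0.06,0],[0,0,0.06,0]]]'>/dev/null;  python3 -c "
from plant import ctrl
s=ctrl.sense();print(s['ee_pos'].round(2),s['wrist_force'].round(1),s['wrist_torque'].round(2))"
```

```text
12.6 [ 578.36 -203.12  144.74] [-0.6  0.9 -4. ] [-0.02 -0.03 -0.02]
[ 578.44 -203.17  144.38] [-1.1 -0.6 -1.9] [ 0.01  0.12 -0.02]
```

```bash
python3 -m inch '[[[0,0,0.03,0],[0,0,0.03,0],[0,0,0.03,0]]]'
python3 - <<'E'
from h import *
s=ctrl.sense();print(s['ee_pos'].round(2),s['wrist_force'].round(1),s['wrist_torque'].round(2))
im=ctrl.snapshot("wrist");cv2.imwrite("pics/w6.png",im[...,::-1])
im=ctrl.snapshot("scene");cv2.imwrite("pics/s6.png",cv2.resize(im[130:230,290:410,::-1],None,fx=6,fy=6,interpolation=cv2.INTER_CUBIC))
E
```

```text
time_s: 13.2
ee_pos: [578.5, -203.2, 144.3]
tcp_rot: [0.76, 3.048, -0.0]
wrist_force: [-1.6, 0.3, 1.6]
opening: 28.8
[ 578.47 -203.16  144.32] [-1.6  0.3  1.6] [0.15 0.45 0.02]
```

View pics/w6.png

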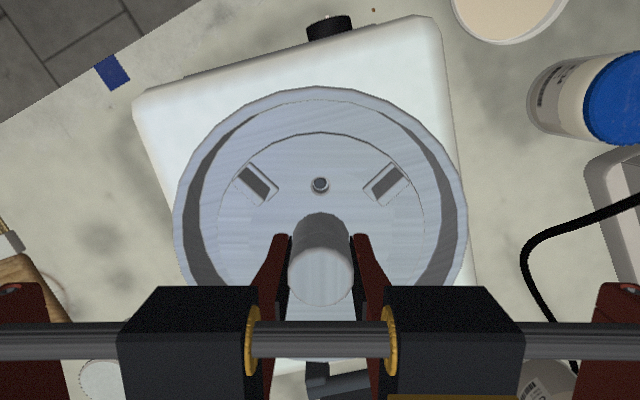

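View pics/s6.png

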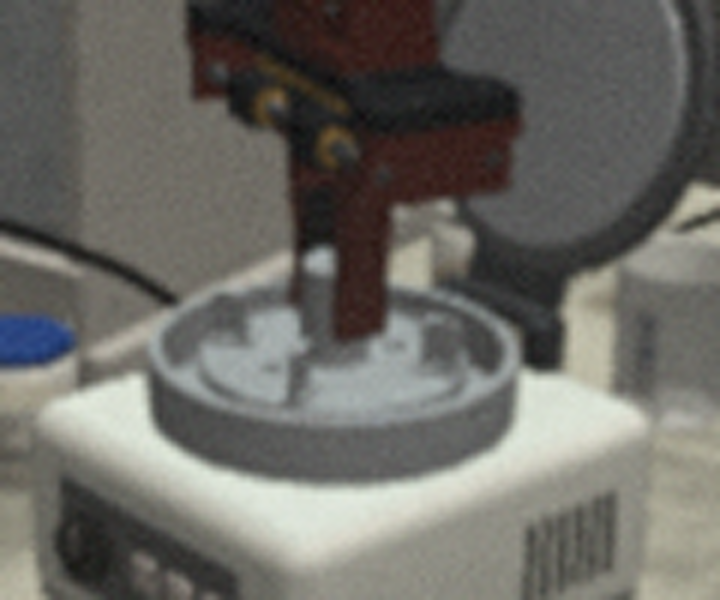

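The pin shows inside the hole at (320,185), and in the scene picture the disc lies flat in the chamber. I'll release it and back off.

```bash
python3 -m inch '[[[0,0,0,0],[0,0,0,0],[0,0,0,0],[0,0,0,0],[0,0,0,0]]]' 110; python3 -m inch '[[[0,0,-0.5,0],[0,0,-2,0],[0,0,-4,0],[0,0,-7,0],[0,0,-10,0]]]';python3 - <<'E'
from h import *
import pickle
ctrl_m=ctrl.camera_model("wrist");s=ctrl.sense();print(s['ee_pos'].round(2),s['wrist_force'].round(1))
im=ctrl.snapshot("wrist");cv2.imwrite("pics/w7.png",im[...,::-1]);pickle.dump((ctrl_m,s),open("w7.pkl","wb"))
cv2.imwrite("pics/w7z.png",cv2.resize(im[70:270,190:450,::-1],None,fx=3,fy=3,interpolation=cv2.INTER_CUBIC))
im=ctrl.snapshot("scene");cv2.imwrite("pics/s7.png",cv2.resize(im[130:230,290:410,::-1],None,fx=6,fy=6,interpolation=cv2.INTER_CUBIC))
E
```

```text
time_s: 13.8
ee_pos: [578.4, -203.2, 143.8]
tcp_rot: [0.76, 3.048, -0.0]
wrist_force: [0.1, 0.4, -0.9]
opening: 49.6
time_s: 14.3
ee_pos: [578.3, -203.1, 246.0]
tcp_rot: [0.76, 3.048, -0.0]
wrist_force: [0.3, -0.6, -0.3]
opening: 50.1
[ 578.35 -203.11  245.99] [ 0.3 -0.6 -0.3]
```

View pics/w7z.png

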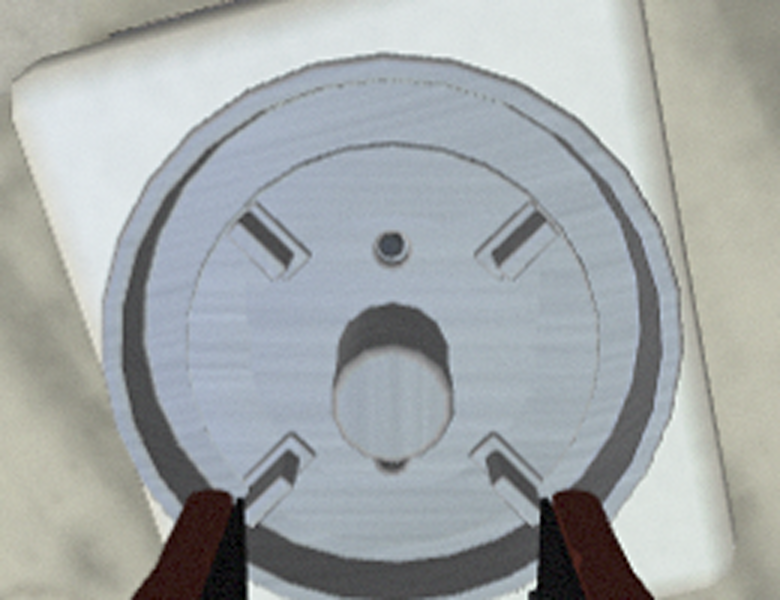

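View pics/s7.png

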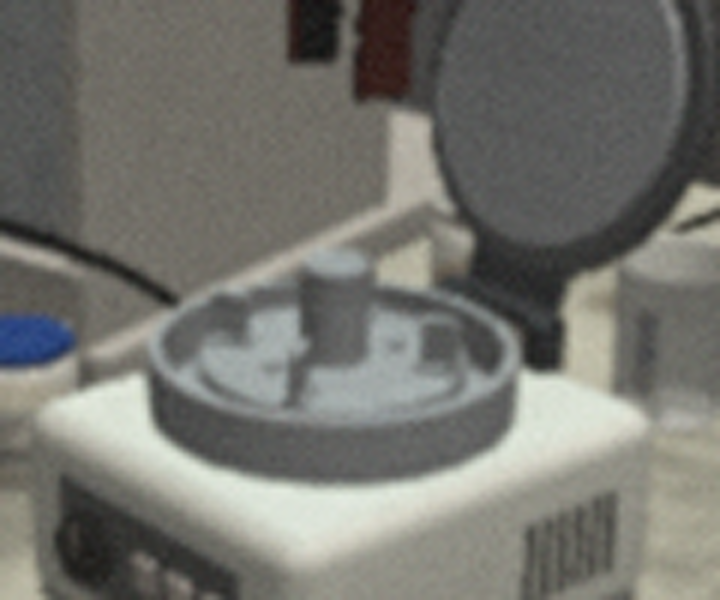

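The pin sits inside the hole at zoom (391,246). The hub stands upright at (392,402), and the fingers are clear above. I'll run a numeric level check and then hand in.

```bash
python3 -m inch '[[[0,0,-2,0],[0,0,-2,0],[0,0,-2,0]]]'
python3 - <<'E'
from h import *
import pickle
m,s=pickle.load(open("w7.pkl","rb"))
B=lambda p:[(190+(a+.5)/3-.5,70+(b+.5)/3-.5) for a,b in p]
h=atz(m,B([(392,402)]),173)[0];e=atz(m,B([(187,345),(600,345)]),129);ho=atz(m,B([(391,246)]),129)[0]
print("hub top",h.round(1),"disc mid",e.mean(0).round(1),np.linalg.norm(e[0]-e[1]).round(1),"hole",ho.round(1),np.hypot(*(ho-h)[:2]).round(1))
m0=ctrl.camera_model("top");im=ctrl.snapshot("top");cv2.imwrite("pics/t8.png",cv2.resize(im[110:240,195:455,::-1],None,fx=3,fy=3))
E
```

```text
time_s: 14.7
ee_pos: [578.4, -203.1, 263.9]
tcp_rot: [0.76, 3.048, -0.0]
wrist_force: [0.1, -0.2, -0.2]
opening: 50.0
hub top [ 577.4 -202.   173. ] disc mid [ 575.7 -200.6  129. ] 115.1 hole [ 550.8 -188.1  129. ] 30.0
```

View pics/t8.png

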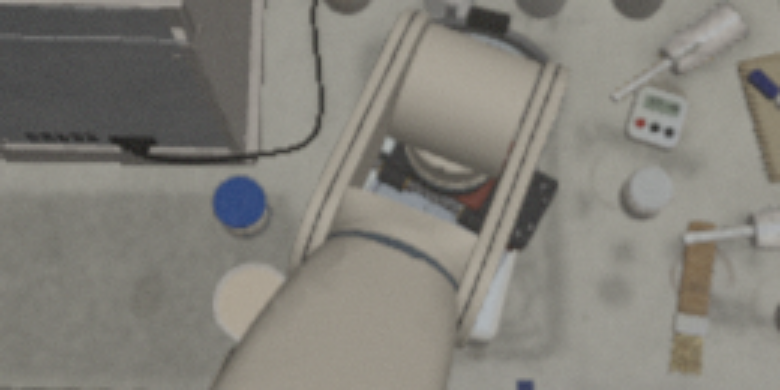

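The neighbours have not moved: blue jar at (240,203), petri dish at (252,303), white jar at (648,190), brush at (693,295). The hub-to-hole distance is 30.0 mm and the disc measures 115 mm across, which fits the rotor lying flat. Handing in.

```bash
python3 -c "
from plant import ctrl
print(ctrl.job_done())"
```

```text
the job is handed in; nothing more can be done
None
```

The rotor is back in the mill: seated on the drive flange with the drive pin in one of its holes, released, and handed in at about 15 s of the 58 s allowed. I gripped it by the hub, set it over the shaft about 10° off the pin, lowered it to the pin's height, turned it round in small steps, and lowered it home. The wrist force stayed below about 10 N whenever I read it.

**Last checks**
- **Height:** the tool stopped at z = 144.3 mm, which puts the rotor's underside at about 121 mm. That is the flange's height.
- **Fit:** the wrist picture shows the pin inside the hole, with hub and hole measured 30.0 mm apart.
- **Level:** the hub looks upright in the scene and wrist pictures. Its top and the disc's midpoint differ by about 2 mm, which is within the camera's error, so the pictures alone do not prove it level.
- **Neighbours:** the jars, petri dish and brush look unmoved in the top picture, and the gripper is open and clear, about 90 mm above the hub.

**Disagreements**
- **Shaft position:** the top and wrist cameras differed by about 3 mm; I used the wrist camera's value.
- **Side force:** while turning, I felt 2–4 N sideways from the bore touching the shaft and shifted the tool to ease it. Because of that, I can't say for certain that the rotor rested on the pin before it dropped.

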